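# Find the stamped objective crate and push it to the outgoing lane

## Robot

A 6-joint arm with a two-finger parallel gripper is mounted at the origin on the work surface. World frame = base frame: x ahead of the robot, y to its left, z up, the work surface at z = 0. Lengths are in m, angles in degrees, forces in N, time in s.
With the tool pointing down it reaches from about 0.375 to 0.9 m from the base axis. Payload 3.1 kg.
Tool frame: the origin (TCP) lies at the very end of the fingers, on their centre line; the grasp point (between the pads) lies grip_point_offset behind it (grip_point_offset is the distance from the TCP to the grasp point, in m); z points along the fingers, y is the line along which they close (so a half turn about z gives the same grasp; the last joint's range is limited). The gripper opens to 87 mm and grips with 3 to 60 N. Pads are 19 mm wide; open, the fingers measure 117 mm over their backs; the gripper's body (75 mm by 190 mm) begins 51 mm behind the grasp point.
Start: joints at [62.71, 30.224, 82.088, -0, 67.689, -10.227], TCP at [0.183, 0.597, 0.223] pointing down, gripper open.
Joint ranges: [-176.69, 176.69], [-43.24, 126.21], [12.49, 139.97], [-82, 262], [0, 151.66], [-163.58, 163.58]. Speed limits (degrees/s): [159.86, 159.86, 180, 180, 180, 180].

## Interface

Orientations are given as a 3x3 rotation matrix whose columns are the frame's x, y, z axes.
In Python, from rig import * gives the robot as it stands.
- The arm moves only by the tool move_arm, never from a script. Its argument "increments" is a list of rows, each a list of 3 entries, a list of its own where there are three numbers: the shift along the tool's x, y, z in units of 30 mm (1.0 is 30 mm), then the turn, a rotation vector about the tool's x, y, z in units of 120 degrees (1.0 is 120 degrees), then the closure, from 0 (fully open) to 1 (shut). A call has 1 to 20 rows; each row shifts and turns the commanded pose from where the row before left it, along the tool's axes as they then stand; what a row does not reach is not made up. A row lasts 1/12 s, in which the tool goes at most 41.7 mm and 7.16 degrees, less where a joint would pass 70% of its speed; a pose out of reach is approached as far as the arm can. A call with a number of a shift or a turn outside -1 to 1 is refused whole. A call with a gripper value outside its range is refused whole. The fingers move at their own pace and stop on an object; the grip force is fixed at half the most. Time passes only in rows, so rows that do not move let the fingers close. It gives the time, the measured TCP pose, the force, the opening and the grip force at its end, in the units of the state.
- read_state(): the state, without advancing time (a new reading comes with each control period).
- capture(name): name is "scene" or "top" or "wrist"; returns a dict with "img" (400x640x3 uint8, red, green, blue), "mtx" (3x3 intrinsics, pixels), "distortion" ([k1, k2, p1, p2, k3] as OpenCV has them; the pictures are not rectified), "eye" and "rotation" of the camera in the world. Camera axes: x right, y down, z forward; pixel columns grow to the right and rows downward; lengths in m; the calibration is good to about 2 mm. A picture is of the moment at which its call begins. There is no depth.
- hand_in(): hands the job in; it is judged then, once.
Trained networks look in a picture, given as the dict that the camera call returned (one of the last four; its "shot" number tells which), for a name from the list of things; names that differ only in an ending like _2 or _b are one class to them, and where a whole thing is asked for, a point or a joint stands for the part that bears it (a point fixed in the world has none). Each returns a list of dicts, best first, with "confidence" (0 to 1); they miss things now and then, are a little off and sometimes report something else, mostly with a low value. They report only what shows in the picture. A call takes as long as a camera call.
- search_frame(picture, label): "extent" ([left, top, right, bottom] as shares, 0 to 1, of the picture: columns of its width, rows of its height, round what is visible of it).
- pinpoint(picture, label): "xy" ([column, row] as shares, 0 to 1, of the picture: columns of its width, rows of its height: a listed point, or the origin of a listed thing).
The state is a dict: "time_s": time; "joint_positions": joint angles; "qvel": joint speeds; "tau": joint torques, N m; "position": TCP position; "tcp_rot": TCP orientation; "force": force on the tool from outside, world axes, zero at the start; "moment": the same for the moment, N m; "opening": opening from 0.0 (shut) to 1.0 (fully open); "grasp_force": force on a finger pad.
Only numpy, scipy, OpenCV 4.12 (cv2) and the standard library are available. Lean on these libraries where they do the work, as an engineer would, in place of code of your own. Each camera call takes 0.05 s, during which the arm holds its last target. There are 200 camera calls.

## Task

One of the two look-alike crates of microscope objectives has a red stamp underneath. With the fingertips, tip each crate up towards the robot by its far wall, steeply, to about 60 degrees, so that its underside shows for a moment, and let it gently back down: first the crate on the robot's left, then the one on its right. Then push the stamped crate away along the bench until it stands about square in the outgoing lane, between the two yellow tapes; leave the other crate where it was, lift nothing off the bench and disturb nothing else.

Things in the scene. Friction and masses are not known exactly. Their poses are not given: they have to be found in the camera images.
- crate_a: look-alike crate: open blue-grey bin, 115 deep (x) x 135 wide (y) x 85 high, six objective cans wedged in foam below the rim; origin: centre of underside; x away from robot (yaw -0.05 to 0.3), z up. 0.6 kg, bottom-heavy. Rubber skids (friction about 0.9) under near and far edges: drawn up and back near the top of its far wall it tips about its near edge; falls over only beyond about 70 degrees
- crate_b: the other look-alike crate: same size, mass, skids, contents, origin and axes as crate_a. Only one of the two has the red stamp under its floor. Pushed low on its near wall (below 30 up) a crate slides without tipping
- stamp (a point): centre of the red stamp, an inked ring 86 across with a dot 56 across in it, under the floor of the one crate that carries it, 3.5 above the foot of the skids, at the middle of that crate; hidden until the crate is tipped
- crate_a_near (a point): middle of the lower near edge (robot side) of crate_a, 57.5 from its origin: the edge it tips about
- crate_a_far (a point): middle of the lower far edge of crate_a, 57.5 from its origin
- crate_b_near (a point): middle of the lower near edge (robot side) of crate_b, 57.5 from its origin: the edge it tips about
- crate_b_far (a point): middle of the lower far edge of crate_b, 57.5 from its origin
- lane: the outgoing lane: two straight strips of yellow tape 19 wide and flat on the bench, running along its y axis, 170 apart between their inner edges (208 between their outer edges), 920 long; origin: midway between the strips, on the bench; x axis points away from the robot, across the lane
- carton: bystander: brown cardboard carton 62 x 62 x 58 high standing in the lane near its left (+y) end; origin: centre of its underside
- oil: bystander: amber bottle of immersion oil with black cap, 38 across, 70 high, standing in the lane near its right (-y) end; origin: centre of its underside
- objective_can: bystander: single white objective can with black lid, 39 across, 56 high, standing on the robot's side of the crates, between them; origin: centre of its underside

How it is judged:
By the outcome, as a careful person would: the job done as asked, in the order asked, and still so for the second after the job is handed in, with the robot touching nothing.
It also fails if it takes over 72 s, if anything falls off the work surface, if the arm or the gripper's body presses on something with over 40 N, if the wrist force passes 120 N, or if a joint passes its speed limit or range.

## Working session

There is one attempt and no reset: what is moved stays moved. The work goes in short steps, Python scripts to look and compute and a tool call to move; the robot and the scene stay as the last step left them, time stands still between calls to the robot, and variables do not carry over. Pictures are saved under pics/ and viewed, at most 10 in all, crops included, and the job is handed in when it is done.

Besides the shell and the picture viewer there is one more tool, called by a JSON object that holds its "fn" and its "kwargs". move_arm: Moves the arm, as the interface text tells. Its arguments: {"type":"object","properties":{"increments":{"type":"array"}},"required":["increments"]}

```bash
mkdir -p pics; ls
cat > h.py <<'E'
from rig import *
import numpy as np, cv2
def ray(p,xy):
    u=np.array([[[xy[0]*640,xy[1]*400]]],float)
    n=cv2.undistortPoints(u,np.array(p["mtx"]),np.array(p["distortion"],float))[0,0]
    return np.array(p["eye"]),np.array(p["rotation"])@np.array([n[0],n[1],1.])
def onz(p,xy,z=0.):
    e,d=ray(p,xy); return e+d*(z-e[2])/d[2]
def save(p,n): cv2.imwrite(f"pics/{n}.png",p["img"][:,:,::-1])
def proj(p,X):
    R=np.array(p["rotation"]);t=-R.T@np.array(p["eye"])
    return cv2.projectPoints(np.array(X,float).reshape(-1,3),cv2.Rodrigues(R.T)[0],t,np.array(p["mtx"]),np.array(p["distortion"],float))[0][:,0]
E
python3 - <<'E'
from h import *
np.set_printoptions(precision=3,suppress=True)
s=read_state();print(s["position"],s["tcp_rot"],s["time_s"],s["force"], grip_point_offset if 'grip_point_offset' in globals() else None)
import rig;print([k for k in dir(rig) if k[0]!='_'])
for c in("scene","top"):
    p=capture(c);save(p,c+"0");print(c,p["eye"])
    for l in("crate_a","crate_a_near","crate_a_far","lane","carton","oil","objective_can"):
        print(l,[(round(d["confidence"],2),np.array(d["xy"])*[640,400],onz(p,d["xy"])[:2]) for d in pinpoint(p,l)[:4]])
E
```

```text
pics
[0.183 0.597 0.222] [[-0.956  0.293 -0.001]
 [ 0.293  0.956 -0.002]
 [ 0.    -0.002 -1.   ]] 0.0 [-0.95   0.347 -0.54 ] 0.0187
['PlanningError', 'capture', 'grip_point_offset', 'hand_in', 'pinpoint', 'read_state', 'search_frame']
scene [ 1.285 -0.239  0.764]
crate_a [(0.71, array([344.192, 179.92 ]), array([0.462, 0.123])), (0.55, array([231.872, 199.32 ]), array([ 0.443, -0.203]))]
crate_a_near [(0.81, array([229.888, 185.08 ]), array([ 0.381, -0.198]))]
crate_a_far [(0.84, array([241.408, 214.4  ]), array([ 0.509, -0.189]))]
lane [(0.3, array([176.576, 281.4  ]), array([ 0.677, -0.371]))]
carton [(0.85, array([467.776, 212.8  ]), array([0.693, 0.393]))]
oil [(0.66, array([176.704, 280.28 ]), array([ 0.673, -0.371]))]
objective_can [(0.83, array([290.624, 172.68 ]), array([ 0.381, -0.017]))]
top [0.222 0.001 1.55 ]
crate_a [(0.57, array([285.376, 235.8  ]), array([0.464, 0.128]))]
crate_a_near [(0.64, array([395.584, 258.32 ]), array([ 0.403, -0.209])), (0.63, array([205.888, 165.6  ]), array([0.683, 0.389])), (0.41, array([286.592, 237.6  ]), array([0.459, 0.124]))]
crate_a_far []
lane []
carton [(0.7, array([205.824, 165.32 ]), array([0.684, 0.389]))]
oil [(0.43, array([444.928, 173.8  ]), array([ 0.673, -0.367]))]
objective_can [(0.45, array([328.832, 266.   ]), array([ 0.375, -0.007]))]
```

View pics/scene0.png

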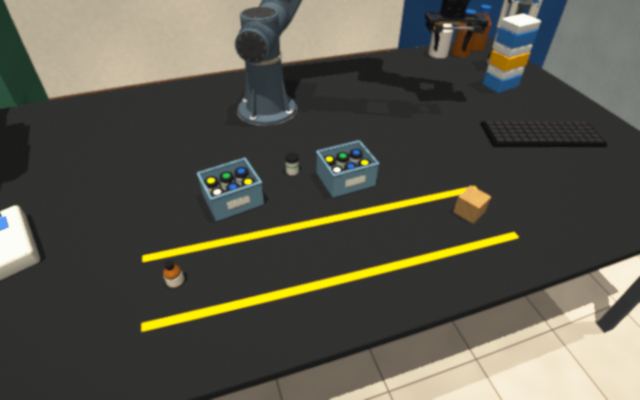

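View pics/top0.png

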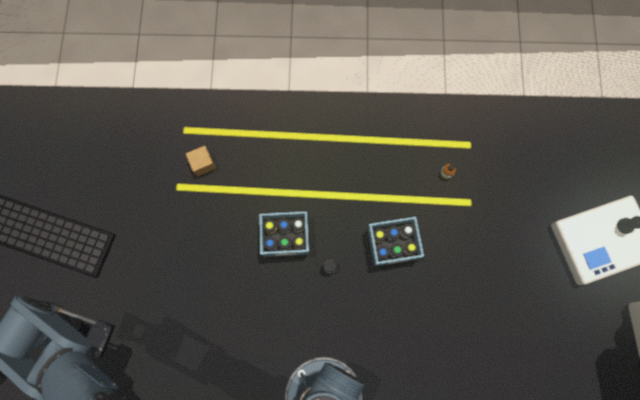

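The pictures show the left crate at top px (285,235), the right crate at (396,242), and the can between and behind them at (330,267). The lane tapes run at rows about 130–145 and 187–203. Next I'll measure the rims and the tape.

```bash
cat >> h.py <<'E'
def crates(p,zr=0.085):
    """rim rectangles from the top picture: blob of bluish-grey, minAreaRect of rim points on z=zr"""
    im=p["img"].astype(int); m=((im[:,:,2]-im[:,:,0]>18)&(im[:,:,1]-im[:,:,0]>5)&(im[:,:,2]>60)).astype(np.uint8)
    m[:205]=0;m[275:]=0;m[:,:240]=0;m[:,440:]=0
    n,l,st,c=cv2.connectedComponentsWithStats(cv2.morphologyEx(m,cv2.MORPH_CLOSE,np.ones((5,5))))
    out=[]
    for i in range(1,n):
        if st[i,4]<300: continue
        ys,xs=np.where(l==i)
        P=np.array([onz(p,((x+.5)/640,(y+.5)/400),zr)[:2] for x,y in zip(xs,ys)])
        r=cv2.minAreaRect(P.astype(np.float32)*1000); out.append((st[i],r))
    return out
E
python3 - <<'E'
from h import *
np.set_printoptions(precision=3,suppress=True)
p=capture("top")
for s,r in crates(p): print(s,r,cv2.boxPoints(r))
im=p["img"].astype(int);m=((im[:,:,0]>150)&(im[:,:,1]>150)&(im[:,:,2]<90)).astype(np.uint8)
n,l,st,c=cv2.connectedComponentsWithStats(m)
for i in range(1,n):
    if st[i,4]>300:
        ys,xs=np.where(l==i);P=np.array([onz(p,((x+.5)/640,(y+.5)/400))[:2] for x,y in zip(xs,ys)])
        print("tape",np.polyfit(P[:,1],P[:,0],1),P.min(0),P.max(0))
w=capture("wrist"); s=read_state()
R=np.array(s["tcp_rot"]);print("cam in tool",R.T@(np.array(w["eye"])-s["position"]),R.T@np.array(w["rotation"]))
s2=capture("scene");v=cv2.resize(s2["img"][120:240,170:410],(800,400),interpolation=3);cv2.imwrite("pics/crop.png",v[:,:,::-1])
for c,yaw in(((.462,.125),0),((.446,-.2),.1)):pass
E
```

```text
[259 211  50  45 621] ((458.8141174316406, 124.90707397460938), (123.81083679199219, 141.85128784179688), 4.856813907623291) [[391.126 190.337]
 [403.136  48.995]
 [526.502  59.477]
 [514.492 200.819]]
[369 217  55  48 623] ((444.26849365234375, -199.34815979003906), (121.39511108398438, 143.1395263671875), 10.100820541381836) [[ 371.96  -139.533]
 [ 397.064 -280.454]
 [ 516.577 -259.163]
 [ 491.473 -118.242]]
tape [0.033 0.784] [ 0.76  -0.452] [0.81  0.469]
tape [0.033 0.595] [ 0.571 -0.444] [0.62  0.473]
cam in tool [ 0.08   0.    -0.161] [[ 0.    -0.957 -0.289]
 [ 1.     0.     0.   ]
 [-0.    -0.289  0.957]]
```

View pics/crop.png

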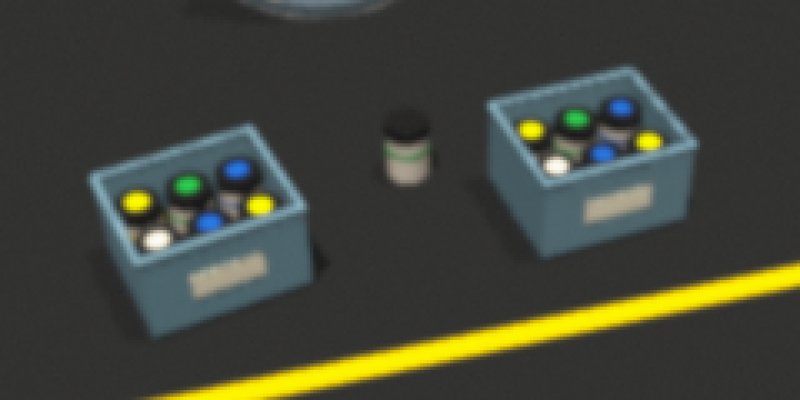

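The crop shows both crates with their label sides facing away from the robot, and the rim corners are clear: left (489,102),(632,68),(696,142),(541,174), right (91,176),(250,127),(307,207),(137,262). I'll back-project them to get the yaw.

```bash
cat >> h.py <<'E'
from scipy.spatial.transform import Rotation as Ro
def plan(target,yaw,pos=None,rot=None):
    """total shift (tool units, present tool axes) and z turn to reach target with tool y along (−sin,cos)yaw"""
    s=read_state();R=np.array(s["tcp_rot"] if rot is None else rot);q=np.array(s["position"] if pos is None else pos)
    c,n=np.cos(yaw),np.sin(yaw);G=np.array([[-c,-n,0],[-n,c,0],[0,0,-1.]])
    return R.T@(np.array(target)-q)/.03, Ro.from_matrix(R.T@G).as_rotvec(degrees=True)/120
E
python3 - <<'E'
from h import *
np.set_printoptions(precision=3,suppress=True)
p=capture("scene")
for nm,C in(("L",[(489,102),(632,68),(696,142),(541,174)]),("R",[(91,176),(250,127),(307,207),(137,262)])):
    P=np.array([onz(p,((170+x*.3)/640,(120+y*.3)/400),.085)[:2] for x,y in C])
    print(nm,P.mean(0),[np.linalg.norm(P[i]-P[i-1]) for i in range(4)]);
    # order: near-right, near-left, far-left, far-right
    ey=(P[1]-P[0])+(P[2]-P[3]);ex=(P[2]-P[1])+(P[3]-P[0]);print("yaw",np.degrees(np.arctan2(-ey[0],ey[1])),np.degrees(np.arctan2(ex[1],ex[0])))
print(plan((.55,.126,.22),np.radians(3)))
E
```

```text
L [0.46  0.128] [np.float64(0.10454995601132412), np.float64(0.13572469726270991), np.float64(0.11391958558285237), np.float64(0.1355031949493409)]
yaw 1.8323544564006113 4.8002490751905285
R [ 0.45 -0.2 ] [np.float64(0.1147047616534732), np.float64(0.13512441848794426), np.float64(0.11655073935423918), np.float64(0.13566479139864632)]
yaw 9.63844416506994 11.081208130487635
(array([-16.294, -11.439,   0.086]), array([ 0.   ,  0.   , -0.167]))
```

{"fn": "move_arm", "kwargs": {"increments": [[[0, 0, 0], [0, 0, -0.057], 0], [[0, 0, 0], [0, 0, -0.057], 0], [[0, 0, 0], [0, 0, -0.056], 0], [[-0.67, -0.96, 0], [0, 0, 0], 0], [[-0.67, -0.96, 0], [0, 0, 0], 0], [[-0.67, -0.96, 0], [0, 0, 0], 0], [[-0.67, -0.96, 0], [0, 0, 0], 0], [[-0.67, -0.96, 0], [0, 0, 0], 0], [[-0.67, -0.96, 0], [0, 0, 0], 0], [[-0.67, -0.96, 0], [0, 0, 0], 0], [[-0.67, -0.96, 0], [0, 0, 0], 0], [[-0.67, -0.96, 0], [0, 0, 0], 0], [[-0.67, -0.96, 0], [0, 0, 0], 0], [[-0.67, -0.96, 0], [0, 0, 0], 0], [[-0.67, -0.96, 0], [0, 0, 0], 0], [[-0.67, -0.96, 0], [0, 0, 0], 0], [[-0.67, -0.96, 0], [0, 0, 0], 0], [[-0.67, -0.96, 0], [0, 0, 0], 0], [[-0.67, -0.96, 0], [0, 0, 0], 0], [[-0.67, -0.96, 0], [0, 0, 0], 0]]}}

```text
time_s: 2.67
position: [0.5539, 0.127, 0.2227]
tcp_rot: [[-0.998, -0.058, 0.0], [-0.058, 0.998, 0.0], [-0.0, 0.0, -1.0]]
force: [0.1, 1.1, 0.5]
opening: 1.001
grasp_force: 0.0
```

{"fn": "move_arm", "kwargs": {"increments": [[[0, 0, 0.86], [0, 0, 0], 0], [[0, 0, 0.86], [0, 0, 0], 0], [[0, 0, 0.86], [0, 0, 0], 0], [[0, 0, 0.86], [0, 0, 0], 0], [[0, 0, 0.86], [0, 0, 0], 0], [[0, 0, 0.86], [0, 0, 0], 0], [[0.25, 0, 0], [0, 0, 0], 0], [[0.25, 0, 0], [0, 0, 0], 0], [[0.2, 0, 0], [0, 0, 0], 0], [[0, 0, 0], [0, 0, 0], 0]]}}

```text
time_s: 3.5
position: [0.5312, 0.1275, 0.0694]
tcp_rot: [[-0.998, -0.059, 0.001], [-0.059, 0.998, -0.0], [-0.001, -0.0, -1.0]]
force: [0.7, -0.1, 0.3]
opening: 1.002
grasp_force: 0.0
```

{"fn": "move_arm", "kwargs": {"increments": [[[0.06, 0, 0], [0, 0, 0], 0], [[0.06, 0, 0], [0, 0, 0], 0], [[0.05, 0, 0], [0, 0, 0], 0]]}}

```text
time_s: 3.75
position: [0.5303, 0.1272, 0.0696]
tcp_rot: [[-0.998, -0.059, 0.008], [-0.059, 0.998, 0.0], [-0.008, -0.0, -1.0]]
force: [4.7, -0.3, 1.7]
opening: 1.002
grasp_force: 2.4
```

Run:
```python
from h import *
p=capture("scene");v=cv2.resize(p["img"][60:240,240:480],(800,600),interpolation=3);cv2.imwrite("pics/c2.png",v[:,:,::-1])
s=read_state();print(s["position"],s["force"])
h,a=.069,.115
for i in range(0,61,4):
    t=np.radians(i);print(i,round(.115*(np.cos(t)-1)-h*np.sin(t),4),round(.115*np.sin(t)+h*(np.cos(t)-1),4))
```

```text
[0.5302495  0.12716832 0.06952295] [4.36906501 0.33755642 3.27053437]
0 0.0 0.0
4 -0.0051 0.0079
8 -0.0107 0.0153
12 -0.0169 0.0224
16 -0.0235 0.029
20 -0.0305 0.0352
24 -0.038 0.0408
28 -0.0459 0.0459
32 -0.054 0.0505
36 -0.0625 0.0544
40 -0.0713 0.0578
44 -0.0802 0.0605
48 -0.0893 0.0626
52 -0.0986 0.0641
56 -0.1079 0.0649
60 -0.1173 0.0651
```

View pics/c2.png

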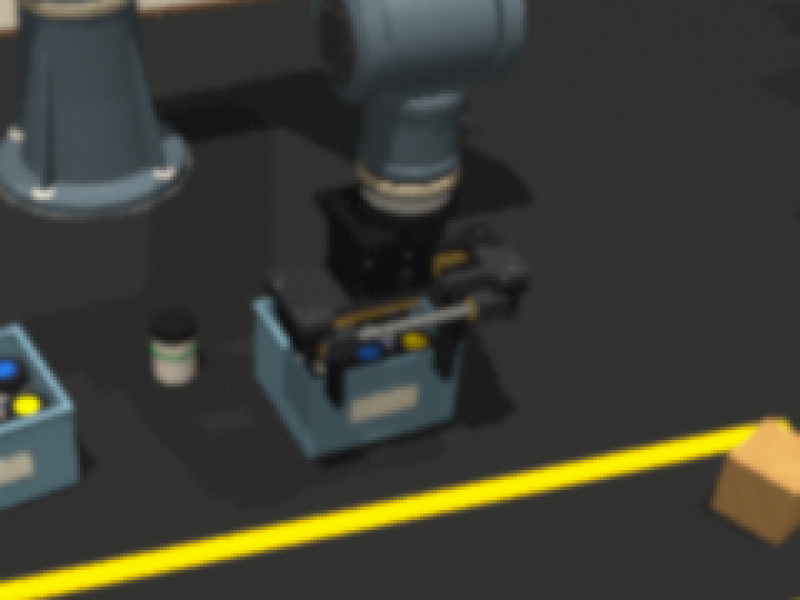

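The fingers sit behind the far wall, in contact: the fingertips show at about (335,395) and (443,370), and the force is 4.4 N. Next I follow the arc, first to about 32°.

{"fn": "move_arm", "kwargs": {"increments": [[[0.1, 0, -0.12], [0, 0, 0], 0], [[0.09, 0, -0.13], [0, 0, 0], 0], [[0.1, 0, -0.13], [0, 0, 0], 0], [[0.1, 0, -0.12], [0, 0, 0], 0], [[0.1, 0, -0.12], [0, 0, 0], 0], [[0.105, 0, -0.115], [0, 0, 0], 0], [[0.11, 0, -0.11], [0, 0, 0], 0], [[0.11, 0, -0.11], [0, 0, 0], 0], [[0.12, 0, -0.1], [0, 0, 0], 0], [[0.12, 0, -0.1], [0, 0, 0], 0], [[0.125, 0, -0.095], [0, 0, 0], 0], [[0.125, 0, -0.095], [0, 0, 0], 0], [[0.13, 0, -0.085], [0, 0, 0], 0], [[0.13, 0, -0.085], [0, 0, 0], 0], [[0.135, 0, -0.075], [0, 0, 0], 0], [[0.135, 0, -0.075], [0, 0, 0], 0]]}}

```text
time_s: 5.13
position: [0.4736, 0.1238, 0.119]
tcp_rot: [[-0.998, -0.058, 0.005], [-0.058, 0.998, 0.0], [-0.005, -0.0, -1.0]]
force: [4.5, -0.1, 5.9]
opening: 0.998
grasp_force: 3.4
```

Run:
```python
from h import *
p=capture("scene");v=cv2.resize(p["img"][60:240,240:480],(800,600),interpolation=3);cv2.imwrite("pics/c3.png",v[:,:,::-1])
s=read_state();print(s["position"],s["force"])
for l in("stamp","crate_a_far","crate_a_near"):print(l,[(d["confidence"],np.array(d["xy"])*[640,400]) for d in pinpoint(p,l)])
```

```text
[0.47274081 0.12380859 0.11933235] [ 4.78174688 -0.65262181  7.09549227]
stamp [(0.8, array([230.528, 198.2  ])), (0.52, array([234.112, 196.4  ]))]
crate_a_far [(0.75, array([239.872, 217.92 ])), (0.66, array([351.296, 167.4  ]))]
crate_a_near [(0.55, array([224.896, 186.2  ]))]
```

View pics/c3.png

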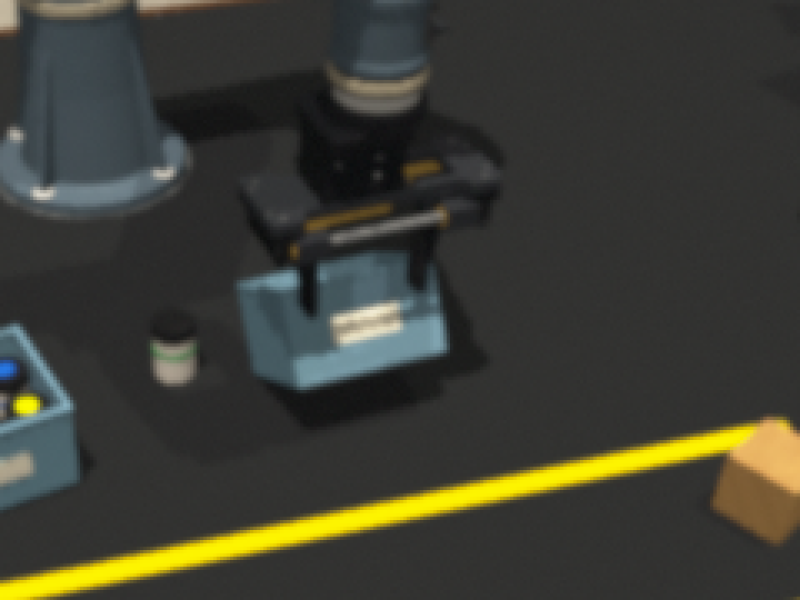

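The crate is tipping cleanly: about 30°, fingertips still flat on the far wall at (308,305) and (420,285). Continuing to about 56°.

{"fn": "move_arm", "kwargs": {"increments": [[[0.14, 0, -0.065], [0, 0, 0], 0], [[0.14, 0, -0.065], [0, 0, 0], 0], [[0.145, 0, -0.057], [0, 0, 0], 0], [[0.145, 0, -0.057], [0, 0, 0], 0], [[0.15, 0, -0.045], [0, 0, 0], 0], [[0.15, 0, -0.045], [0, 0, 0], 0], [[0.15, 0, -0.035], [0, 0, 0], 0], [[0.15, 0, -0.035], [0, 0, 0], 0], [[0.155, 0, -0.025], [0, 0, 0], 0], [[0.155, 0, -0.025], [0, 0, 0], 0], [[0.1, 0, -0.01], [0, 0, 0], 0], [[0.1, 0, -0.01], [0, 0, 0], 0], [[0.05, 0, -0.005], [0, 0, 0], 0], [[0, 0, 0], [0, 0, 0], 0]]}}

```text
time_s: 6.5
position: [0.4193, 0.1207, 0.1333]
tcp_rot: [[-0.998, -0.058, -0.0], [-0.058, 0.998, -0.0], [0.0, -0.0, -1.0]]
force: [1.6, -1.1, 12.3]
opening: 1.002
grasp_force: 5.4
```

```bash
cat >> h.py <<'E'
def tilt(p,n,yaw,far):
    """tilt angles at which the projected far lower edge matches, n = near edge world (x,y)"""
    A=np.arange(0,85,1.);t=np.radians(A)
    X=np.c_[n[0]+.115*np.cos(t)*np.cos(yaw),n[1]+.115*np.cos(t)*np.sin(yaw),.115*np.sin(t)]
    q=proj(p,X);d=np.linalg.norm(q-far,axis=1);i=d.argmin();return A[i],d[i]
def redarea(p,x0,x1,y0,y1):
    im=p["img"].astype(int)[y0:y1,x0:x1];return ((im[:,:,0]-im[:,:,1]>40)&(im[:,:,0]-im[:,:,2]>40)).sum()
E
python3 - <<'E'
from h import *
p=capture("scene");v=cv2.resize(p["img"][60:240,240:480],(800,600),interpolation=3);cv2.imwrite("pics/c4.png",v[:,:,::-1])
s=read_state();print(s["position"],s["force"])
n=np.array([.4595,.127])-.0575*np.array([np.cos(.044),np.sin(.044)]);print(n)
for l in("stamp","crate_a_far"):
  for d in pinpoint(p,l):
    q=np.array(d["xy"])*[640,400];print(l,d["confidence"],q,tilt(p,n,.044,q))
print("red",redarea(p,280,400,100,200))
E
```

```text
[0.41955447 0.12074888 0.13332774] [ 1.3018734  -1.32142388 11.7430851 ]
[0.40205565 0.12447082]
stamp 0.6 [228.608 197.32 ] (np.float64(0.0), np.float64(124.77627846913234))
crate_a_far 0.58 [238.016 215.08 ] (np.float64(0.0), np.float64(117.62454663254654))
crate_a_far 0.48 [467.2  212.48] (np.float64(0.0), np.float64(115.87299233581221))
red 0
```

View pics/c4.png

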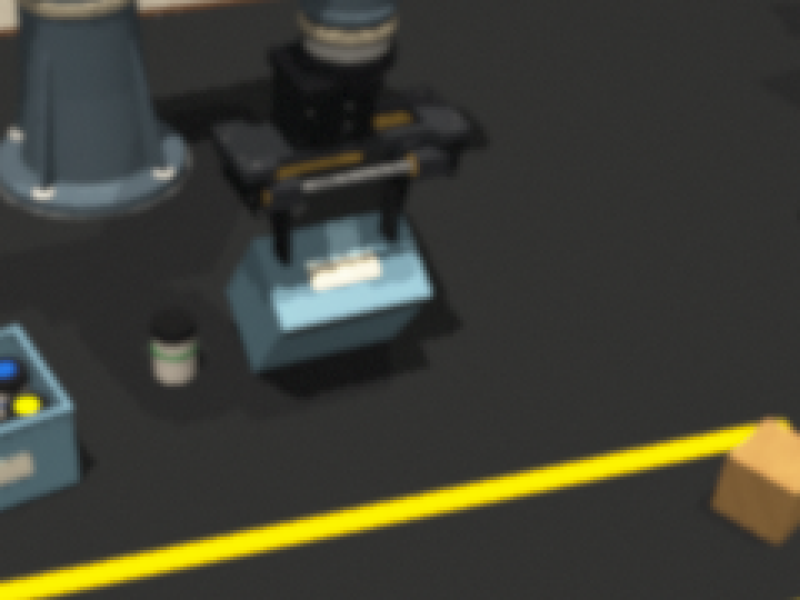

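Run:
```python
from h import *
p=capture("scene")
n=np.array([.402,.1245]); e=.0675*np.array([-np.sin(.044),np.cos(.044)])
for sgn,q in((-1,(323.1,159)),(1,(369.6,147.6))):print(tilt(p,n+sgn*e,.044,np.array(q)))
print(proj(p,np.r_[n-e,0]),"vs 316.5,171")
im=p["img"].astype(int)[145:178,310:372];print((im[:,:,0]-im[:,:,1]).max())
```

```text
(np.float64(58.0), np.float64(1.8149694192034107))
(np.float64(58.0), np.float64(0.4505939238658544))
[[316.56917873 172.5927301 ]] vs 316.5,171
3
```

The left crate reached 58° and its underside shows no red. I'll nudge it to 60° and let it back down along the arc.

{"fn": "move_arm", "kwargs": {"increments": [[[0.08, 0, -0.04], [0, 0, 0], 0], [[0.05, 0, 0], [0, 0, 0], 0], [[0, 0, 0], [0, 0, 0], 0], [[-0.1, 0, 0.01], [0, 0, 0], 0], [[-0.15, 0, 0.02], [0, 0, 0], 0], [[-0.15, 0, 0.02], [0, 0, 0], 0], [[-0.155, 0, 0.02], [0, 0, 0], 0], [[-0.155, 0, 0.025], [0, 0, 0], 0], [[-0.15, 0, 0.035], [0, 0, 0], 0], [[-0.15, 0, 0.035], [0, 0, 0], 0], [[-0.15, 0, 0.045], [0, 0, 0], 0], [[-0.15, 0, 0.045], [0, 0, 0], 0], [[-0.145, 0, 0.057], [0, 0, 0], 0], [[-0.145, 0, 0.057], [0, 0, 0], 0], [[-0.14, 0, 0.065], [0, 0, 0], 0], [[-0.14, 0, 0.065], [0, 0, 0], 0], [[-0.135, 0, 0.075], [0, 0, 0], 0], [[-0.135, 0, 0.075], [0, 0, 0], 0]]}}

```text
time_s: 8.2
position: [0.4821, 0.1244, 0.1141]
tcp_rot: [[-0.998, -0.058, 0.003], [-0.058, 0.998, 0.0], [-0.003, -0.0, -1.0]]
force: [4.5, -0.3, 4.6]
opening: 0.998
grasp_force: 3.2
```

{"fn": "move_arm", "kwargs": {"increments": [[[-0.13, 0, 0.085], [0, 0, 0], 0], [[-0.13, 0, 0.085], [0, 0, 0], 0], [[-0.125, 0, 0.095], [0, 0, 0], 0], [[-0.125, 0, 0.095], [0, 0, 0], 0], [[-0.12, 0, 0.1], [0, 0, 0], 0], [[-0.12, 0, 0.1], [0, 0, 0], 0], [[-0.11, 0, 0.11], [0, 0, 0], 0], [[-0.11, 0, 0.11], [0, 0, 0], 0], [[-0.105, 0, 0.115], [0, 0, 0], 0], [[-0.1, 0, 0.115], [0, 0, 0], 0], [[-0.1, 0, 0.12], [0, 0, 0], 0], [[-0.1, 0, 0.12], [0, 0, 0], 0], [[-0.09, 0, 0.12], [0, 0, 0], 0], [[-0.09, 0, 0.12], [0, 0, 0], 0], [[-0.08, 0, 0.05], [0, 0, 0], 0], [[-0.1, 0, 0], [0, 0, 0], 0], [[-0.2, 0, 0], [0, 0, 0], 0], [[-0.3, 0, 0], [0, 0, 0], 0], [[-0.3, 0, 0], [0, 0, 0], 0]]}}

```text
time_s: 9.78
position: [0.5564, 0.1289, 0.0673]
tcp_rot: [[-0.998, -0.058, -0.002], [-0.058, 0.998, -0.0], [0.002, 0.0, -1.0]]
force: [-0.7, -0.6, -0.7]
opening: 1.004
grasp_force: 0.0
```

{"fn": "move_arm", "kwargs": {"increments": [[[0, 0, -1], [0, 0, 0], 0], [[0, 0, -1], [0, 0, 0], 0], [[0, 0, -1], [0, 0, 0], 0], [[0, 0, -1], [0, 0, -0.056], 0], [[0.207, -0.924, 0], [0, 0, 0], 0], [[0.207, -0.924, 0], [0, 0, 0], 0], [[0.207, -0.924, 0], [0, 0, 0], 0], [[0.207, -0.924, 0], [0, 0, 0], 0], [[0.207, -0.924, 0], [0, 0, 0], 0], [[0.207, -0.924, 0], [0, 0, 0], 0], [[0.207, -0.924, 0], [0, 0, 0], 0], [[0.207, -0.924, 0], [0, 0, 0], 0], [[0.207, -0.924, 0], [0, 0, 0], 0], [[0.207, -0.924, 0], [0, 0, 0], 0], [[0.207, -0.924, 0], [0, 0, 0], 0], [[0, 0, 0], [0, 0, 0], 0]]}}

```text
time_s: 11.12
position: [0.5437, -0.1892, 0.188]
tcp_rot: [[-0.985, -0.17, 0.002], [-0.17, 0.985, -0.004], [-0.002, -0.004, -1.0]]
force: [0.4, 0.0, 1.3]
opening: 1.003
grasp_force: 0.0
```

Run:
```python
from h import *
p=capture("top")
for s,r in crates(p): print(s,r)
p=capture("scene")
for l in("crate_a","crate_a_far","crate_a_near"):print(l,[(round(d["confidence"],2),onz(p,d["xy"])[:2]) for d in pinpoint(p,l)])
s=read_state();print(s["position"])
```

```text
[ 260  205  166   70 6173] ((444.0396728515625, -46.96797180175781), (201.28004455566406, 483.6156311035156), 1.2505698204040527)
crate_a [(0.8, array([ 0.43867124, -0.20290412])), (0.58, array([0.46500834, 0.12877495])), (0.18, array([ 0.51019606, -0.19135739]))]
crate_a_far []
crate_a_near [(0.75, array([ 0.38937749, -0.20804123]))]
[ 0.5423995  -0.18218929  0.18751368]
```

{"fn": "move_arm", "kwargs": {"increments": [[[0, 0, 0.79], [0, 0, 0], 0], [[0, 0, 0.79], [0, 0, 0], 0], [[0, 0, 0.79], [0, 0, 0], 0], [[0, 0, 0.79], [0, 0, 0], 0], [[0, 0, 0.79], [0, 0, 0], 0], [[0.2, 0, 0], [0, 0, 0], 0], [[0.2, 0, 0], [0, 0, 0], 0], [[0.15, 0, 0], [0, 0, 0], 0], [[0.1, 0, 0], [0, 0, 0], 0], [[0, 0, 0], [0, 0, 0], 0]]}}

```text
time_s: 12.2
position: [0.5233, -0.187, 0.0707]
tcp_rot: [[-0.985, -0.174, 0.002], [-0.174, 0.985, -0.001], [-0.001, -0.001, -1.0]]
force: [-0.6, -0.5, -0.1]
opening: 1.001
grasp_force: 0.0
```

{"fn": "move_arm", "kwargs": {"increments": [[[0.07, 0, 0.02], [0, 0, 0], 0], [[0.07, 0, 0.02], [0, 0, 0], 0], [[0.06, 0, 0], [0, 0, 0], 0]]}}

```text
time_s: 12.45
position: [0.5175, -0.188, 0.0684]
tcp_rot: [[-0.985, -0.175, 0.001], [-0.175, 0.985, -0.001], [-0.001, -0.001, -1.0]]
force: [-1.2, 0.0, 0.4]
opening: 1.002
grasp_force: 0.0
```

{"fn": "move_arm", "kwargs": {"increments": [[[0.06, 0, 0], [0, 0, 0], 0], [[0.06, 0, 0], [0, 0, 0], 0]]}}

```text
time_s: 12.62
position: [0.5142, -0.1886, 0.0681]
tcp_rot: [[-0.985, -0.175, 0.001], [-0.175, 0.985, -0.0], [-0.001, -0.001, -1.0]]
force: [2.6, 0.1, -1.4]
opening: 1.004
grasp_force: 1.2
```

{"fn": "move_arm", "kwargs": {"increments": [[[0.15, 0, -0.11], [0, 0, 0], 0], [[0.12, 0, -0.13], [0, 0, 0], 0], [[0.1, 0, -0.13], [0, 0, 0], 0], [[0.1, 0, -0.12], [0, 0, 0], 0], [[0.1, 0, -0.12], [0, 0, 0], 0], [[0.105, 0, -0.115], [0, 0, 0], 0], [[0.11, 0, -0.11], [0, 0, 0], 0], [[0.11, 0, -0.11], [0, 0, 0], 0], [[0.12, 0, -0.1], [0, 0, 0], 0], [[0.12, 0, -0.1], [0, 0, 0], 0], [[0.125, 0, -0.095], [0, 0, 0], 0], [[0.125, 0, -0.095], [0, 0, 0], 0], [[0.13, 0, -0.085], [0, 0, 0], 0], [[0.13, 0, -0.085], [0, 0, 0], 0], [[0.135, 0, -0.075], [0, 0, 0], 0], [[0.135, 0, -0.075], [0, 0, 0], 0]]}}

```text
time_s: 13.95
position: [0.4586, -0.199, 0.1187]
tcp_rot: [[-0.985, -0.174, 0.004], [-0.174, 0.985, -0.001], [-0.003, -0.002, -1.0]]
force: [4.2, 1.6, 5.4]
opening: 1.002
grasp_force: 3.3
```

Same behaviour as the left crate at this stage (force 4.2 N and 5.4 N, rise 50 mm). Continuing.

{"fn": "move_arm", "kwargs": {"increments": [[[0.14, 0, -0.07], [0, 0, 0], 0], [[0.14, 0, -0.07], [0, 0, 0], 0], [[0.145, 0, -0.06], [0, 0, 0], 0], [[0.145, 0, -0.06], [0, 0, 0], 0], [[0.15, 0, -0.05], [0, 0, 0], 0], [[0.15, 0, -0.05], [0, 0, 0], 0], [[0.15, 0, -0.04], [0, 0, 0], 0], [[0.15, 0, -0.04], [0, 0, 0], 0], [[0.155, 0, -0.025], [0, 0, 0], 0], [[0.155, 0, -0.025], [0, 0, 0], 0], [[0.12, 0, -0.01], [0, 0, 0], 0], [[0.1, 0, -0.01], [0, 0, 0], 0], [[0.05, 0, -0.005], [0, 0, 0], 0], [[0, 0, 0], [0, 0, 0], 0]]}}

```text
time_s: 15.12
position: [0.4052, -0.2078, 0.133]
tcp_rot: [[-0.985, -0.175, -0.0], [-0.175, 0.985, -0.0], [0.0, -0.0, -1.0]]
force: [0.8, -2.1, 4.1]
opening: 1.001
grasp_force: 1.8
```

Run:
```python
from h import *
p=capture("scene");v=cv2.resize(p["img"][90:240,150:350],(800,600),interpolation=3);cv2.imwrite("pics/c5.png",v[:,:,::-1])
s=read_state();print(s["position"],s["force"]);print("red",redarea(p,170,300,100,230))
print([(d["confidence"],np.array(d["xy"])*[640,400]) for d in pinpoint(p,"stamp")])
```

```text
[ 0.40545178 -0.20776667  0.1329414 ] [ 0.97919579 -1.03252382  4.14517152]
red 144
[(0.81, array([224.32, 176.6 ]))]
```

View pics/c5.png

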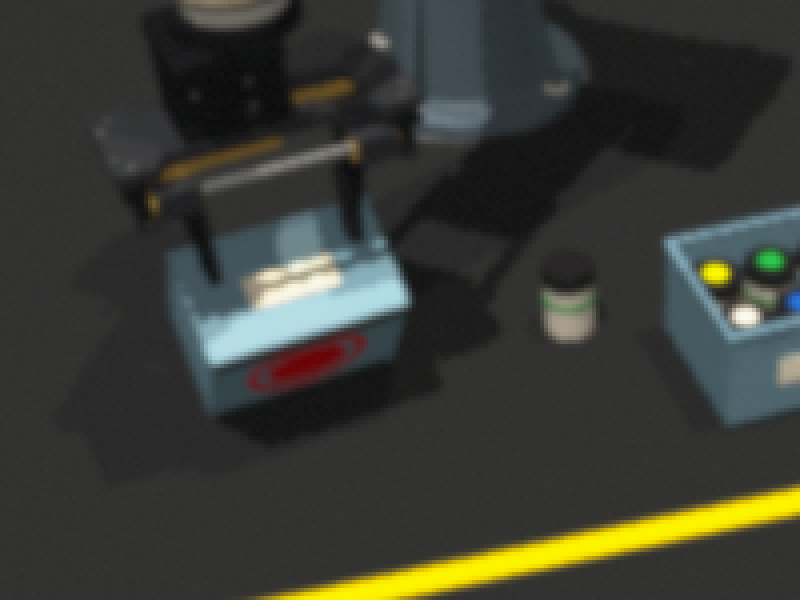

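The red stamp shows under the right crate, at (308,362) in the crop. I'll nudge it to about 60° and lower it.

{"fn": "move_arm", "kwargs": {"increments": [[[0.08, 0, -0.01], [0, 0, 0], 0], [[0.05, 0, 0], [0, 0, 0], 0], [[0, 0, 0], [0, 0, 0], 0], [[-0.1, 0, 0.01], [0, 0, 0], 0], [[-0.15, 0, 0.015], [0, 0, 0], 0], [[-0.15, 0, 0.02], [0, 0, 0], 0], [[-0.155, 0, 0.02], [0, 0, 0], 0], [[-0.155, 0, 0.025], [0, 0, 0], 0], [[-0.15, 0, 0.035], [0, 0, 0], 0], [[-0.15, 0, 0.035], [0, 0, 0], 0], [[-0.15, 0, 0.045], [0, 0, 0], 0], [[-0.15, 0, 0.045], [0, 0, 0], 0], [[-0.145, 0, 0.057], [0, 0, 0], 0], [[-0.145, 0, 0.057], [0, 0, 0], 0], [[-0.14, 0, 0.065], [0, 0, 0], 0], [[-0.14, 0, 0.065], [0, 0, 0], 0], [[-0.135, 0, 0.075], [0, 0, 0], 0], [[-0.135, 0, 0.075], [0, 0, 0], 0]]}}

```text
time_s: 16.72
position: [0.4665, -0.1971, 0.114]
tcp_rot: [[-0.985, -0.174, 0.002], [-0.174, 0.985, -0.0], [-0.002, -0.001, -1.0]]
force: [4.6, 1.6, 4.5]
opening: 1.003
grasp_force: 3.3
```

{"fn": "move_arm", "kwargs": {"increments": [[[-0.13, 0, 0.085], [0, 0, 0], 0], [[-0.13, 0, 0.085], [0, 0, 0], 0], [[-0.125, 0, 0.095], [0, 0, 0], 0], [[-0.125, 0, 0.095], [0, 0, 0], 0], [[-0.12, 0, 0.1], [0, 0, 0], 0], [[-0.12, 0, 0.1], [0, 0, 0], 0], [[-0.11, 0, 0.11], [0, 0, 0], 0], [[-0.11, 0, 0.11], [0, 0, 0], 0], [[-0.105, 0, 0.115], [0, 0, 0], 0], [[-0.1, 0, 0.115], [0, 0, 0], 0], [[-0.1, 0, 0.12], [0, 0, 0], 0], [[-0.1, 0, 0.12], [0, 0, 0], 0], [[-0.09, 0, 0.12], [0, 0, 0], 0], [[-0.09, 0, 0.12], [0, 0, 0], 0], [[-0.08, 0, 0.05], [0, 0, 0], 0], [[-0.1, 0, 0], [0, 0, 0], 0], [[-0.2, 0, 0], [0, 0, 0], 0], [[-0.3, 0, 0], [0, 0, 0], 0], [[-0.3, 0, 0], [0, 0, 0], 0]]}}

```text
time_s: 18.3
position: [0.5403, -0.1835, 0.0676]
tcp_rot: [[-0.985, -0.174, -0.001], [-0.174, 0.985, 0.0], [0.001, 0.001, -1.0]]
force: [0.1, 0.0, -0.3]
opening: 1.001
grasp_force: 0.0
```

{"fn": "move_arm", "kwargs": {"increments": [[[0, 0, -1], [0, 0, 0], 0], [[0, 0, -1], [0, 0, 0], 0], [[0, 0, -1], [0, 0, 0], 0], [[0, 0, -1], [0, 0, 0], 0], [[0.88, 0, 0], [0, 0, 0], 0], [[0.88, 0, 0], [0, 0, 0], 0], [[0.88, 0, 0], [0, 0, 0], 0], [[0.88, 0, 0], [0, 0, 0], 0], [[0.88, 0, 0], [0, 0, 0], 0], [[0.88, 0, 0], [0, 0, 0], 0], [[0.88, 0, 0], [0, 0, 0], 0], [[0, 0, 0], [0, 0, 0], 0]]}}

```text
time_s: 19.3
position: [0.3544, -0.2148, 0.1877]
tcp_rot: [[-0.985, -0.173, -0.004], [-0.173, 0.985, 0.003], [0.004, 0.003, -1.0]]
force: [-0.5, 0.6, -0.7]
opening: 1.0
grasp_force: 0.0
```

Run:
```python
from h import *
np.set_printoptions(precision=3,suppress=True)
p=capture("scene");v=cv2.resize(p["img"][90:240,150:350],(800,600),interpolation=3);cv2.imwrite("pics/c6.png",v[:,:,::-1])
for l in("crate_a","crate_a_far","crate_a_near","objective_can"):print(l,[(round(d["confidence"],2),onz(p,d["xy"])[:2]) for d in pinpoint(p,l)])
s=read_state();print(s["position"])
```

```text
crate_a [(0.97, array([0.474, 0.119])), (0.73, array([ 0.444, -0.197])), (0.69, array([ 0.376, -0.012])), (0.35, array([ 0.39, -0.21]))]
crate_a_far [(0.65, array([ 0.506, -0.195]))]
crate_a_near [(0.62, array([ 0.396, -0.207]))]
objective_can [(0.84, array([ 0.369, -0.011])), (0.6, array([0.513, 0.129])), (0.35, array([0.687, 0.389]))]
[ 0.36  -0.217  0.188]
```

View pics/c6.png

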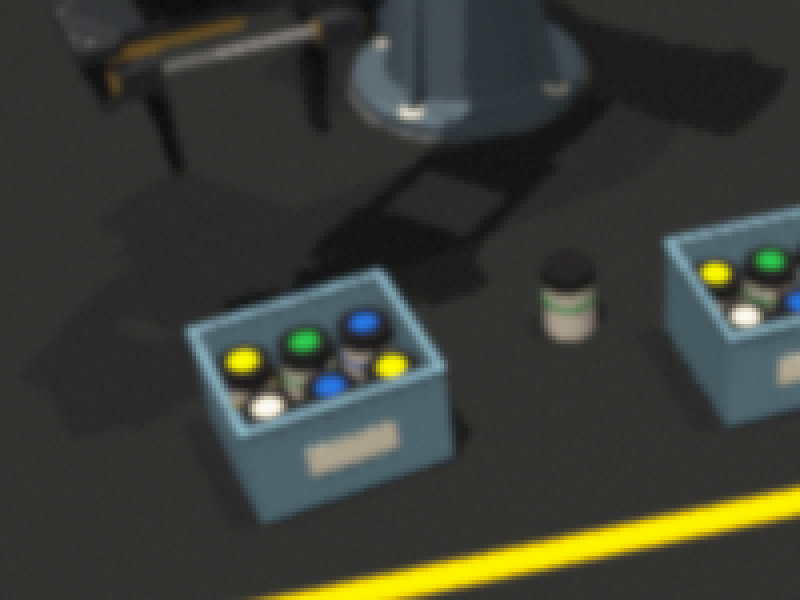

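The right crate is back down in its place, corners (190,328) to (445,368), and the fingers are behind it. I'll descend on the near side and start the push, turning gradually to the lane's yaw.

{"fn": "move_arm", "kwargs": {"increments": [[[0, 0, 0.78], [0, 0, 0], 0], [[0, 0, 0.78], [0, 0, 0], 0], [[0, 0, 0.78], [0, 0, 0], 0], [[0, 0, 0.78], [0, 0, 0], 0], [[0, 0, 0.78], [0, 0, 0], 0], [[0, 0, 0.78], [0, 0, 0], 0], [[0, 0, 0.78], [0, 0, 0], 0], [[0, 0, 0], [0, 0, 0], 0], [[-0.25, 0, 0], [0, 0, 0], 0], [[-0.2, 0, 0], [0, 0, 0], 0], [[-0.1, 0, 0], [0, 0, 0], 0], [[0, 0, 0], [0, 0, 0], 0]]}}

```text
time_s: 20.55
position: [0.3766, -0.214, 0.0253]
tcp_rot: [[-0.984, -0.176, 0.003], [-0.176, 0.984, -0.003], [-0.003, -0.004, -1.0]]
force: [0.6, -0.1, -0.3]
opening: 0.999
grasp_force: 0.0
```

{"fn": "move_arm", "kwargs": {"increments": [[[-0.1, 0, 0], [0, 0, 0], 0], [[-0.15, 0, 0], [0, 0, 0], 0], [[-0.2, 0, 0.02], [0, 0, 0.005], 0], [[-0.25, 0, 0], [0, 0, 0.005], 0], [[-0.3, 0, 0], [0, 0, 0.005], 0], [[-0.3, 0, 0], [0, 0, 0.005], 0], [[-0.3, 0, 0], [0, 0, 0.005], 0], [[-0.3, 0, 0], [0, 0, 0.005], 0], [[-0.3, 0, 0], [0, 0, 0.005], 0], [[-0.3, 0, 0], [0, 0, 0.005], 0], [[-0.3, 0, 0], [0, 0, 0.005], 0], [[-0.3, 0, 0], [0, 0, 0.005], 0], [[-0.3, 0, 0], [0, 0, 0.005], 0], [[-0.3, 0, 0], [0, 0, 0.005], 0]]}}

```text
time_s: 21.72
position: [0.4763, -0.1957, 0.0242]
tcp_rot: [[-0.999, -0.052, -0.017], [-0.052, 0.999, 0.008], [0.016, 0.009, -1.0]]
force: [-17.7, -0.0, 14.4]
opening: 1.001
grasp_force: 8.8
```

Run:
```python
from h import *
np.set_printoptions(precision=3,suppress=True)
p=capture("scene")
for l in("crate_a","crate_a_far"):print(l,[(round(d["confidence"],2),onz(p,d["xy"])[:2]) for d in pinpoint(p,l)])
s=read_state();print(s["position"],s["force"])
```

```text
crate_a [(0.87, array([0.46 , 0.127])), (0.55, array([ 0.534, -0.204])), (0.25, array([ 0.366, -0.011]))]
crate_a_far [(0.85, array([ 0.607, -0.193])), (0.21, array([ 0.358, -0.008]))]
[ 0.481 -0.197  0.024] [-5.549  2.158  3.285]
```

{"fn": "move_arm", "kwargs": {"increments": [[[-0.1, 0, -0.02], [0, 0, 0], 0], [[-0.23, 0, 0], [0, 0, 0.004], 0], [[-0.23, 0, 0], [0, 0, 0.004], 0], [[-0.23, 0, 0], [0, 0, 0.004], 0], [[-0.23, 0, 0], [0, 0, 0.004], 0], [[-0.23, 0, 0], [0, 0, 0.004], 0], [[-0.23, 0, 0], [0, 0, 0.004], 0], [[-0.23, 0, 0], [0, 0, 0.004], 0], [[-0.23, 0, 0], [0, 0, 0.004], 0], [[-0.23, 0, 0], [0, 0, 0.004], 0], [[-0.23, 0, 0], [0, 0, 0.004], 0], [[-0.23, 0, 0], [0, 0, 0], 0], [[-0.23, 0, 0], [0, 0, 0], 0], [[-0.23, 0, 0], [0, 0, 0], 0], [[-0.23, 0, 0], [0, 0, 0], 0], [[-0.23, 0, 0], [0, 0, 0], 0], [[-0.2, 0, 0], [0, 0, 0], 0], [[-0.1, 0, 0], [0, 0, 0], 0], [[0, 0, 0], [0, 0, 0], 0]]}}

```text
time_s: 23.45
position: [0.5981, -0.1993, 0.0241]
tcp_rot: [[-0.999, 0.033, -0.004], [0.033, 0.999, 0.002], [0.004, 0.002, -1.0]]
force: [-3.8, 1.4, 0.8]
opening: 0.999
grasp_force: 2.3
```

Run:
```python
from h import *
np.set_printoptions(precision=3,suppress=True)
s=read_state();print(s["position"],s["force"])
p=capture("scene");v=cv2.resize(p["img"][130:330,130:397],(800,600),interpolation=3);cv2.imwrite("pics/c7.png",v[:,:,::-1])
for l in("crate_a","crate_a_far","carton","oil"):print(l,[(round(d["confidence"],2),onz(p,d["xy"])[:2]) for d in pinpoint(p,l)])
```

```text
[ 0.598 -0.199  0.024] [-3.833  1.367  0.803]
crate_a [(0.62, array([0.471, 0.122])), (0.59, array([ 0.662, -0.198]))]
crate_a_far [(0.66, array([ 0.733, -0.205]))]
carton [(0.73, array([0.689, 0.391]))]
oil [(0.9, array([ 0.681, -0.371]))]
```

View pics/c7.png

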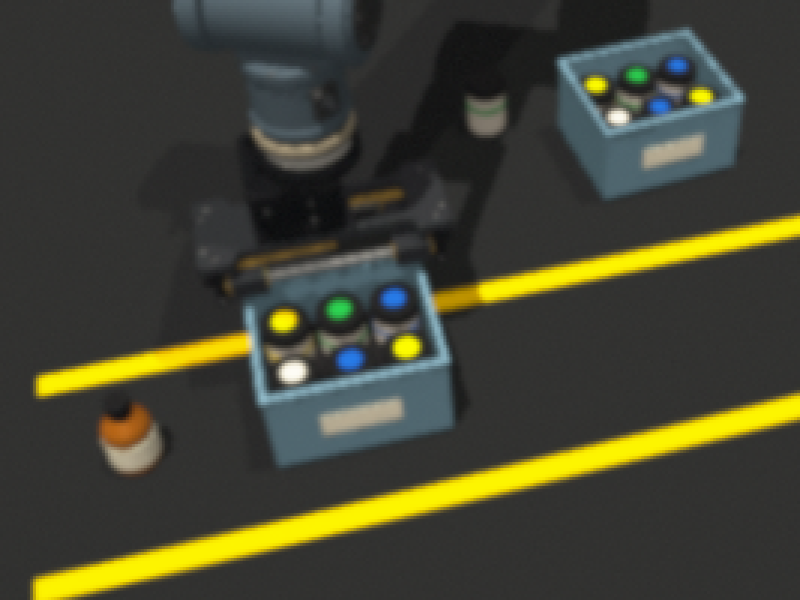

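The crate is square in the lane. Its far lower edge runs from (278,465) to (452,425), parallel to the tape, and it needs about 15 mm more. I'll push that, then retreat and rise.

{"fn": "move_arm", "kwargs": {"increments": [[[-0.1, 0, 0], [0, 0, 0], 0], [[-0.15, 0, 0], [0, 0, 0], 0], [[-0.15, 0, 0], [0, 0, 0], 0], [[-0.1, 0, 0], [0, 0, 0], 0], [[0, 0, 0], [0, 0, 0], 0], [[0.3, 0, 0], [0, 0, 0], 0], [[0.8, 0, 0], [0, 0, 0], 0], [[0.8, 0, 0], [0, 0, 0], 0], [[0.8, 0, -0.3], [0, 0, 0], 0], [[0, 0, -1], [0, 0, 0], 0], [[0, 0, -1], [0, 0, 0], 0], [[0, 0, -1], [0, 0, 0], 0], [[0, 0, -1], [0, 0, 0], 0], [[0, 0, -1], [0, 0, 0], 0], [[0.8, 0, -0.5], [0, 0, 0], 0], [[0.8, 0, 0], [0, 0, 0], 0], [[0, 0, 0], [0, 0, 0], 0]]}}

```text
time_s: 25.12
position: [0.4829, -0.1958, 0.1995]
tcp_rot: [[-0.999, 0.035, 0.0], [0.035, 0.999, -0.001], [-0.0, -0.001, -1.0]]
force: [0.0, 0.7, 0.2]
opening: 1.0
grasp_force: 0.0
```

Run:
```python
from h import *
np.set_printoptions(precision=3,suppress=True)
s=read_state();print(s["position"],s["force"],s["time_s"])
p=capture("scene");v=cv2.resize(p["img"][130:330,130:397],(800,600),interpolation=3);cv2.imwrite("pics/c8.png",v[:,:,::-1])
for l in("crate_a","crate_a_far","crate_a_near","carton","oil","objective_can"):print(l,[(round(d["confidence"],2),onz(p,d["xy"])[:2]) for d in pinpoint(p,l)])
```

```text
[ 0.483 -0.196  0.199] [0.005 0.651 0.204] 25.1167
crate_a [(0.87, array([0.478, 0.121])), (0.55, array([ 0.685, -0.204]))]
crate_a_far [(0.92, array([ 0.746, -0.209]))]
crate_a_near [(0.69, array([ 0.624, -0.198]))]
carton [(0.8, array([0.696, 0.388]))]
oil [(0.73, array([ 0.664, -0.374]))]
objective_can [(0.53, array([ 0.382, -0.009]))]
```

View pics/c8.png

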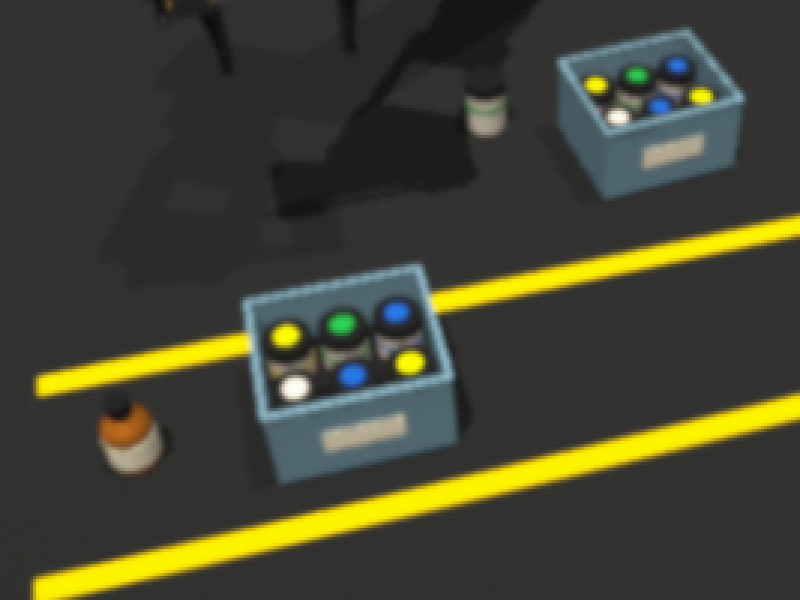

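The stamped crate stands centred in the lane at x about 0.684 m (target 0.683), parallel to the tapes. The other crate, the can and the bottle are undisturbed and the arm is clear.

```bash
python3 -c "
from rig import *
print(hand_in())"
```

```text
the job is handed in; nothing more can be done
None
```

The job is handed in: I tipped both crates to about 60° (left, then right) and set them back down, found the stamp under the right-hand one, and pushed that crate square into the lane, about 25 s in all, leaving everything else in place.

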